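# Snap the battery cover onto the sloping control box

### The job

The battery bay on the sloping white control box is open. Pick up its blue snap cover from the bench, set it over the bay's rim (not dropping it), and press it down until all four edges have clicked home and the cover sits flush on the sloping face; then let go. Do not shift or knock over the flask, the white bottle or the tube rack.

Things in the scene. Friction and masses are not known exactly. Their poses are not given: they have to be found in the camera images.
- console: the white control box, fixed: a wedge 150 mm deep, 210 mm wide, 40 mm high in front and 121 mm at the back, its face sloping 30 degrees, down towards the robot side. Origin on the bench under it, z up; the box spans x -75 to 75 mm, x pointing to its high back.
- bay: the open battery bay in the box's sloping face. Origin: its centre, on the face, 79 mm above the bench. z: square out of the face; x: up the slope; y: level. Round it stands a grey rim, outside 89 mm (x) by 129 mm (y), 23 mm high, upper half leaning in as a lead-in, two orange spring catches in each 129 mm side, near its ends. The cover goes over it, z along z, x along x or -x, foot on the face.
- cover_center (a point): the loose blue cover, 140 g: open-bottomed box 100 mm (x) by 140 mm (y) by 30 mm high, walls 4 mm, foot down on the bench, with a grip rib on top. The point is its centre, 27 mm above its foot, 3 mm below its flat top face; z out of the top. Play on the rim 1.5 mm all round. Set on unpressed, its foot stays about 10 mm off the face; an edge then takes up to about 12 N to click, all four at once about 17 N.
- rib (a point): centre of the cover's grip rib, which stands in the middle of the top face: 44 mm long (x), 12 mm thick (y), 24 mm high (30 to 54 mm above the cover's foot); the point lies 42 mm above the foot
- edge_px (a point): white dot on the cover's top face at the middle of its +x (140 mm long) edge, 41 mm from the centre along x, 9 mm in from the edge: a place to press. 30 mm above the cover's foot: so 30 mm from the bay's origin plane along the bay's z when that edge has clicked home, 36 mm or more while not.
- edge_nx (a point): white dot on the cover's top face at the middle of its -x (140 mm long) edge, 41 mm from the centre along -x, 9 mm in from the edge: a place to press. 30 mm above the cover's foot: so 30 mm from the bay's origin plane along the bay's z when that edge has clicked home, 36 mm or more while not.
- edge_py (a point): white dot on the cover's top face at the middle of its +y (100 mm long) edge, 61 mm from the centre along y, 9 mm in from the edge: a place to press. 30 mm above the cover's foot: so 30 mm from the bay's origin plane along the bay's z when that edge has clicked home, 36 mm or more while not.
- edge_ny (a point): white dot on the cover's top face at the middle of its -y (100 mm long) edge, 61 mm from the centre along -y, 9 mm in from the edge: a place to press. 30 mm above the cover's foot: so 30 mm from the bay's origin plane along the bay's z when that edge has clicked home, 36 mm or more while not.
- flask: bystander: stoppered glass flask, 72 mm wide, 168 mm high; origin at the centre of its foot, z up
- reagent: bystander: white bottle with a blue cap, 70 mm wide, 150 mm high; origin at the centre of its foot, z up
- rack: bystander: white rack with blue-capped tubes, 70 mm (x) by 160 mm (y), 104 mm high; origin at the centre of its foot, z up
Not all that is in view belongs to the job. Of the things like the part that bears cover_center, leave any that is orange; of the rest the larger one is meant.

How it is judged:
At the end, for the whole second after the job is handed in: All four edges of the cover are clicked home: each edge dot within 2.5 mm of its home height over the sloping face (30 mm), the cover's centre within 5 mm of the bay's centre along and up the face, its top parallel to the face within 0.06 rad, the cover at rest and let go (z of each of edge_px, edge_nx, edge_py, edge_ny in the frame of bay below 0.0325 m and x of cover_center in the frame of bay between -0.005 and 0.005 m and y of cover_center in the frame of bay between -0.005 and 0.005 m and angle between the z axis of cover_center and the z axis of bay, either way round below 0.06 rad and linear speed of cover below 0.02 m/s); the robot touches nothing.
It fails at once if the cover is dropped (falls untouched faster than 0.8 m/s) (contact force between cover and anything else below 0.05 N and linear speed of cover above 0.8 m/s).
It fails at once if the flask is shifted more than 30 mm or knocked over (distance of flask from where it was at the start of the episode above 0.03 m or angle between flask's own z axis and vertical above 0.4 rad).
It fails at once if the white bottle is shifted more than 30 mm or knocked over (distance of reagent from where it was at the start of the episode above 0.03 m or angle between reagent's own z axis and vertical above 0.4 rad).
It fails at once if the tube rack is shifted more than 30 mm or knocked over (distance of rack from where it was at the start of the episode above 0.03 m or angle between rack's own z axis and vertical above 0.4 rad).
It also fails if it takes over 61 s, if anything falls off the work surface, if the arm or the gripper's body presses on something with over 40 N, if the wrist force passes 120 N, or if a joint passes its speed limit or range.

### The arm

A 6-joint arm with a two-finger parallel gripper is mounted at the origin on the work surface. World frame = base frame: x ahead of the robot, y to its left, z up, the work surface at z = 0. Lengths are in m, angles in rad, forces in N, time in s.
With the tool pointing down it reaches from about 0.3 to 0.75 m from the base axis. Payload 8.5 kg.
Tool frame: the origin (TCP) lies midway between the tips of the shut fingers; the grasp point (between the pads) lies 19 mm behind it; y points along the fingers, z is the direction in which the jaws open and shut, and the axes are right-handed (so a half turn about y gives the same grasp; the last joint's range is limited). The gripper opens to 85 mm and grips with 20 to 120 N. Pads are 22 mm wide; open, the fingers measure 114 mm over their backs; the gripper's body (76 mm by 85 mm) begins 54 mm behind the grasp point. The pads swing forward as they close: fully open they stand 13 mm farther back than shut.
Start: joints at [1.074, 0.381, 1.297, -0, 1.464, -0.215], TCP at [0.153, 0.528, 0.231] pointing down, gripper open.
Joint ranges: [-3.11, 3.11], [-0.89, 2.33], [0.22, 2.48], [-1.42, 4.56], [0.17, 2.85], [-2.88, 2.88]. Speed limits (rad/s): [2.39, 2.39, 3.14, 3.14, 3.14, 3.14].

### API

Orientations are given as [roll, pitch, yaw] about the fixed x, y, z axes, in that order (R = Rz(yaw) Ry(pitch) Rx(roll)).
In Python, from station import monitor, eyes, bot gives the robot as it stands.
- The arm moves only by the tool jog_arm, never from a script. Its arguments are lists of equal length, an entry for each row: "linear": the shift along the tool's x, y, z in units of 0.4 m (1.0 is 0.4 m), a list of three; "rotation": the turn, a rotation vector about the tool's x, y, z in units of 0.5 rad (1.0 is 0.5 rad), a list of three; "fingers": the opening, from 0 (shut) to 1 (fully open). In form: {"linear": [[tx, ty, tz], ...], "rotation": [[ax, ay, az], ...], "fingers": [fingers, ...]}. A call has 1 to 12 rows; each row is the pose to reach, as a shift and turn from the pose commanded when the call began, along the tool's axes at that moment; what a row does not reach only later rows make up. A row lasts 1/12 s, in which the tool goes at most 41.7 mm and 7.16 degrees, less where a joint would pass 70% of its speed; a pose out of reach is approached as far as the arm can. A call with a number of a shift or a turn outside -1 to 1 is refused whole. A call with a gripper value outside its range is refused whole. The fingers move at their own pace and stop on an object; the grip force is fixed at half the most. Time passes only in rows, so rows that repeat a pose let the fingers close. It gives the time, the measured TCP pose, the force and the opening at its end, in the units of the state.
- monitor.get_state(): the state, without advancing time (a new reading comes with each control period).
- eyes.get_image(name): name is "scene" or "top" or "wrist"; returns the picture (400x640x3 uint8, blue, green, red); there is no depth.
- eyes.camera_model(name): a dict with "intrinsics" (3x3 intrinsics, pixels), "R" (3x3) and "t" (3): a world point X has camera coordinates R X + t. Camera axes: x right, y down, z forward; pixel columns grow to the right and rows downward; lengths in m; the calibration is good to about 2 mm. A picture is of the moment at which its call begins: read the wrist's pose just before it. camera_model takes no time and is no camera call; for the wrist camera it gives the pose at the moment of the call.
- bot.finish_job(): hands the job in, once; it reports no verdict.
The state is a dict: "clock": time; "qpos": joint angles; "joint_vel": joint speeds; "effort": joint torques, N m; "tool_pos": TCP position; "tcp_rot": TCP orientation; "ft_force": force on the tool from outside, world axes, zero at the start; "torque": the same for the moment, N m; "width": finger opening in m.
Only numpy, scipy, OpenCV 4.12 (cv2) and the standard library are available. Lean on these libraries where they do the work, as an engineer would, in place of code of your own. Each camera call takes 0.05 s, during which the arm holds its last target.

## Working session

There is one attempt and no reset: what is moved stays moved. The work goes in short steps, Python scripts to look and compute and a tool call to move; the robot and the scene stay as the last step left them, time stands still between calls to the robot, and variables do not carry over. Pictures are saved under pics/ and viewed, and the job is handed in when it is done.

Besides the shell and the picture viewer there is one more tool, called in YAML: its name, and indented under it one key for each argument. jog_arm: Moves the arm, as the interface text tells. Shifts and turns lie within -1 to 1; 1 stands for 0.4 m of shift or 0.5 rad of turn. Its arguments: {"type":"object","properties":{"linear":{"type":"array"},"rotation":{"type":"array"},"fingers":{"type":"array"}},"required":["linear","rotation","fingers"]}

```bash
mkdir -p pics; ls
python3 - <<'E'
from station import monitor, eyes, bot
import cv2
s=monitor.get_state(); print(s)
for n in ["scene","top","wrist"]:
    cv2.imwrite(f"pics/{n}0.png",eyes.get_image(n)); m=eyes.camera_model(n); print(n,m)
E
```

```text
pics
{'clock': 0.0, 'qpos': array([ 1.07371033e+00,  3.81189320e-01,  1.29829450e+00,  3.93217815e-06,
        1.46358174e+00, -2.15260001e-01]), 'joint_vel': array([ 0.00104228,  0.00061089,  0.00072102,  0.00024907, -0.00091447,
       -0.0009693 ]), 'effort': array([ 2.57820182e-03, -4.48453510e+01, -2.31284916e+01,  8.13043158e-06,
        4.67816062e-03,  2.14770495e-05]), 'tool_pos': array([0.15279301, 0.52803567, 0.23070398]), 'tcp_rot': array([-1.57223441e+00,  3.18433756e-04, -2.81826648e-01]), 'ft_force': array([ 0.308909  ,  0.57724419, -0.96803945]), 'torque': array([0.02202738, 0.02382995, 0.01178322]), 'width': 0.08572411495200206}
scene {'intrinsics': array([[417.54722889,   0.        , 317.59052225],
       [  0.        , 417.54722889, 202.59628604],
       [  0.        ,   0.        ,   1.        ]]), 'R': array([[-0.03707288,  0.99928528,  0.00738398],
       [ 0.56721704,  0.02712567, -0.82312152],
       [-0.82273351, -0.02632717, -0.56781726]]), 't': array([ 0.04869552, -0.27596288,  1.37431008])}
top {'intrinsics': array([[438.73938654,   0.        , 311.91600345],
       [  0.        , 438.73938654, 201.98277178],
       [  0.        ,   0.        ,   1.        ]]), 'R': array([[ 2.92509669e-04, -9.99875449e-01, -1.57797691e-02],
       [-9.80119125e-01,  2.84420116e-03, -1.98389546e-01],
       [ 1.98409718e-01,  1.55240843e-02, -9.79996218e-01]]), 't': array([-0.02173497,  0.58146903,  0.98229526])}
wrist {'intrinsics': array([[290.74542675,   0.        , 319.27811684],
       [  0.        , 290.74542675, 203.82330254],
       [  0.        ,   0.        ,   1.        ]]), 'R': array([[ 0.27800834,  0.96057666, -0.0019616 ],
       [ 0.91780509, -0.26502577,  0.29562671],
       [ 0.28345224, -0.08398706, -0.95530152]]), 't': array([-0.54984054, -0.03803426,  0.38037883])}
```

View pics/scene0.png

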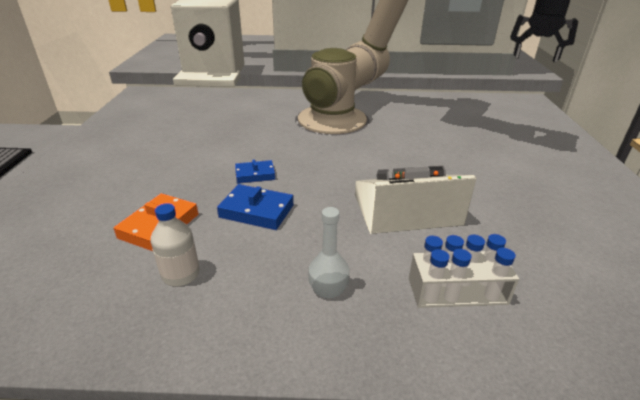

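View pics/top0.png

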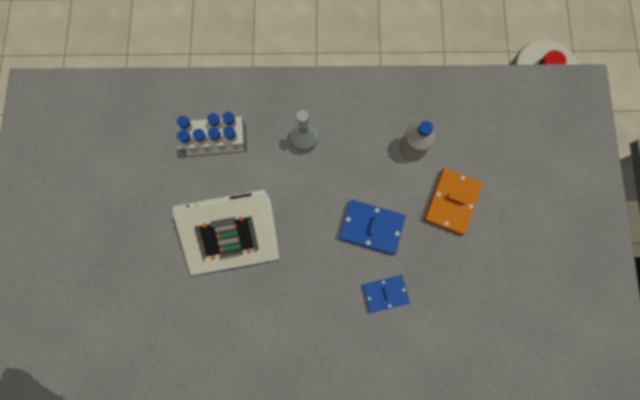

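View pics/wrist0.png

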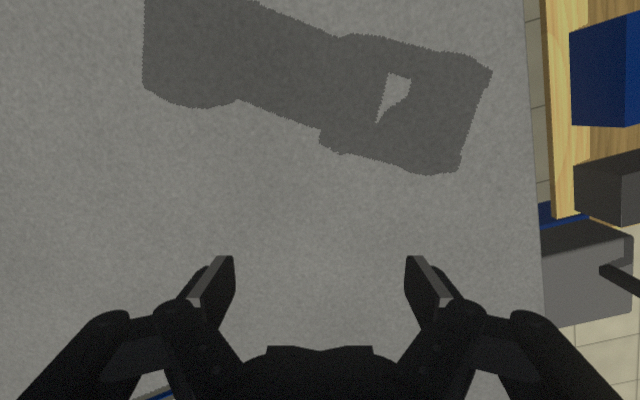

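The scene and top views show the meant large blue cover at top px (372,227), with the small blue decoy at (386,294) and the orange one at (455,200). The console is at (228,232), the rack at (212,135), the flask at (304,135) and the bottle at (418,140). I'll zoom in for the fits.

Run:
```python
import cv2,numpy as np
t=cv2.imread("pics/top0.png"); s=cv2.imread("pics/scene0.png")
cv2.imwrite("pics/c1.png",cv2.resize(t[180:285,160:290],None,fx=6,fy=5.7,interpolation=cv2.INTER_CUBIC))
a=cv2.resize(t[192:262,330:415],None,fx=8,fy=8,interpolation=cv2.INTER_CUBIC);cv2.imwrite("pics/c2.png",a)
cv2.imwrite("pics/c3.png",cv2.resize(s[155:235,350:480],None,fx=6,fy=6,interpolation=cv2.INTER_CUBIC))
```

```text
(no output)
```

View pics/c1.png

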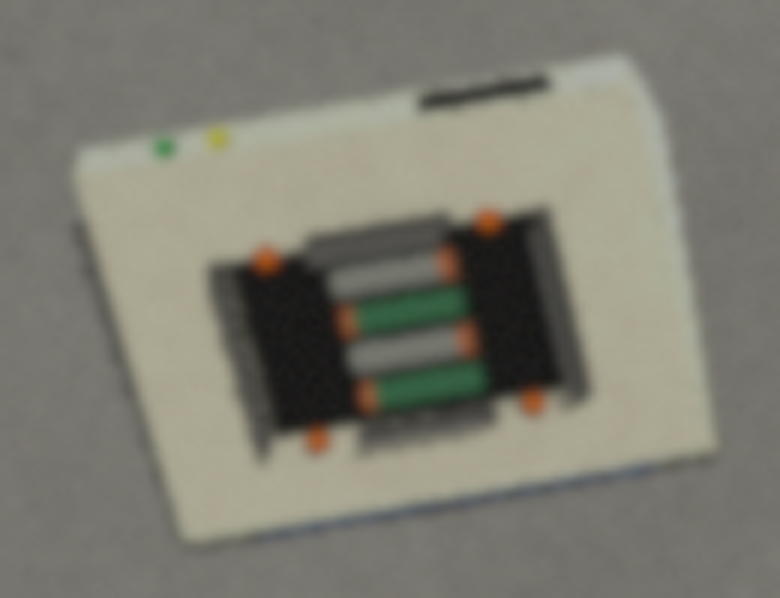

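View pics/c2.png

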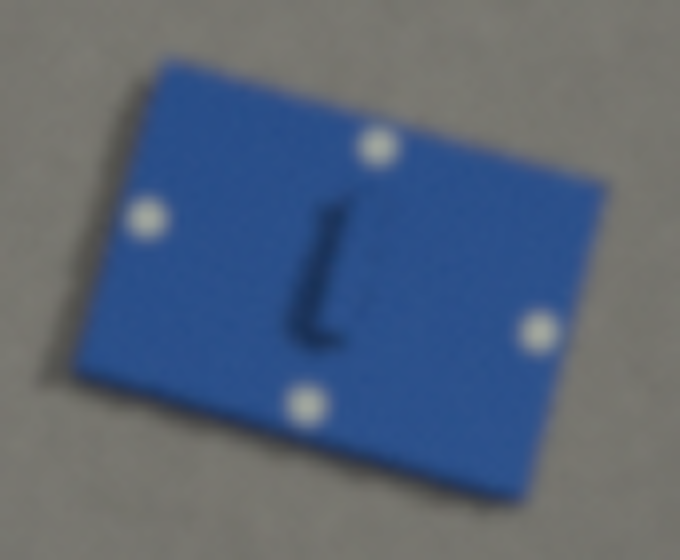

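View pics/c3.png

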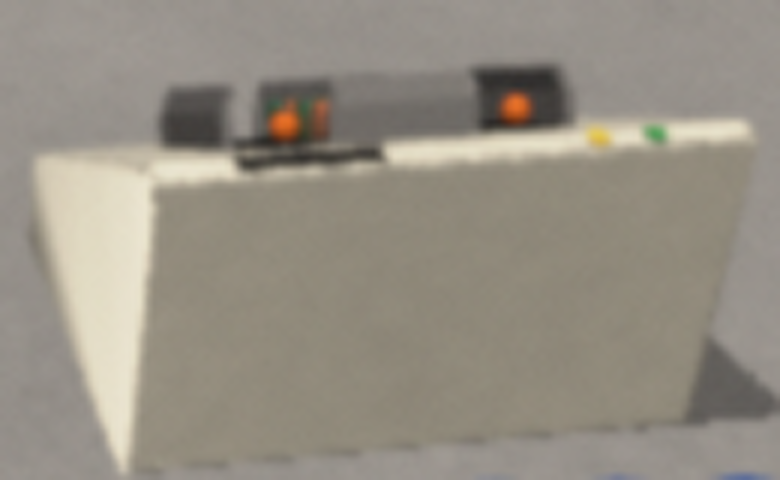

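```bash
cat > h.py <<'E'
import numpy as np
from scipy.optimize import least_squares
from station import eyes
CAM={n:eyes.camera_model(n) for n in ["scene","top"]}
def proj(m,X):
    X=np.atleast_2d(X); c=X@m["R"].T+m["t"]; p=c@m["intrinsics"].T; return p[:,:2]/p[:,2:]
def ray_z(m,px,z):
    d=m["R"].T@np.linalg.solve(m["intrinsics"],[px[0],px[1],1]); o=-m["R"].T@m["t"]
    return o+d*(z-o[2])/d[2]
def uc(p,x0,y0,fx,fy): return np.array([(p[0]+.5)/fx-.5+x0,(p[1]+.5)/fy-.5+y0])
def rz(a): return np.array([[np.cos(a),-np.sin(a),0],[np.sin(a),np.cos(a),0],[0,0,1]])
E
python3 - <<'E'
from h import *
c1=lambda x,y: uc((x,y),160,180,6,5.7)
c3=lambda x,y: uc((x,y),350,155,6,6)
c2=lambda x,y: uc((x,y),330,192,8,8)
m=CAM["top"]
P={k:ray_z(m,c2(*v),.03) for k,v in dict(px=(377,147),nx=(306,405),py=(147,218),ny=(538,332)).items()}
print(P); c=sum(P.values())/4; dx=P['px']-P['nx'];dy=P['py']-P['ny']
print("cover",c,np.linalg.norm(dx),np.linalg.norm(dy),np.arctan2(dx[1],dx[0]),np.arctan2(-dy[0],dy[1]))
print("scene check",proj(CAM["scene"],np.array(list(P.values()))))
F=-.075;B=.075;W=.105
pts=[("top",(F,W,.04),c1(185,542)),("top",(F,-W,.04),c1(714,452)),("top",(B,W,.121),c1(82,155)),("top",(B,-W,.121),c1(628,57)),
("scene",(B,-W,.121),c3(155,182)),("scene",(B,W,.121),c3(750,142)),("scene",(B,-W,0),c3(128,470)),("scene",(B,W,0),c3(688,420)),("scene",(F,-W,.04),c3(38,160))]
def res(p,full=False):
    r=[]
    for n,X,u in pts:
        r.append(proj(CAM[n],rz(p[2])@np.array(X)+[p[0],p[1],0])[0]-u)
    return np.array(r) if full else np.ravel(r)
s=least_squares(res,[.5,.2,.1],loss="soft_l1"); print("console",s.x); print(res(s.x,True).round(2))
# bay from catches in top
a=s.x[2]; 
for h in (.008,.012,.016):
  th=np.radians(30); Rb=rz(a)@np.array([[np.cos(th),0,-np.sin(th)],[0,1,0],[np.sin(th),0,np.cos(th)]])
  o=rz(a)@np.array([-.0075,0,.079])+[s.x[0],s.x[1],0]
  for n,u in [("a",c1(266,262)),("b",c1(488,222)),("c",c1(318,440)),("d",c1(533,402))]:
    d=m["R"].T@np.linalg.solve(m["intrinsics"],[u[0],u[1],1]); q=-m["R"].T@m["t"]
    nn=Rb[:,2]; X=q+d*((o+h*nn-q)@nn)/(d@nn); print(h,n,(Rb.T@(X-o)).round(4))
E
```

```text
{'px': array([ 0.56701495, -0.17894017,  0.03      ]), 'nx': array([ 0.48880642, -0.15553439,  0.03      ]), 'py': array([ 0.54541197, -0.10904299,  0.03      ]), 'ny': array([ 0.51059689, -0.22539925,  0.03      ])}
cover [ 0.52795756 -0.1672292   0.03      ] 0.08163580498041352 0.121453160003928 -0.2907906249162081 -0.2907327957535966
scene check [[247.22122223 210.10813907]
 [263.33986664 190.57491557]
 [280.81738746 205.23171065]
 [231.14777875 195.00290181]]
console [0.5042863  0.17330682 0.18330258]
[[-0.08  0.26]
 [-0.05 -0.45]
 [-1.89 -0.09]
 [-0.15  0.09]
 [-0.69 -0.09]
 [ 1.87 -0.9 ]
 [-1.07  0.51]
 [-0.25  0.54]
 [-0.55 -0.93]]
0.008 a [0.0391 0.0426 0.008 ]
0.008 b [ 0.0396 -0.0417  0.008 ]
0.008 c [-0.0395  0.0418  0.008 ]
0.008 d [-0.0395 -0.0418  0.008 ]
0.012 a [0.0405 0.0416 0.012 ]
0.012 b [ 0.041  -0.0423  0.012 ]
0.012 c [-0.0378  0.0409  0.012 ]
0.012 d [-0.0378 -0.0424  0.012 ]
0.016 a [0.0419 0.0407 0.016 ]
0.016 b [ 0.0423 -0.0429  0.016 ]
0.016 c [-0.0361  0.0399  0.016 ]
0.016 d [-0.0361 -0.0431  0.016 ]
```

```bash
cat >> h.py <<'E'
from scipy.spatial.transform import Rotation as Ro
from station import monitor
def st():
    s=monitor.get_state(); return s["tool_pos"],Ro.from_euler("xyz",s["tcp_rot"]).as_matrix(),s
CON=np.array([.5043,.1733,.1833]); COV=np.array([.5280,-.1672,-.2908])
th=np.radians(30)
def bay(con=CON):
    a=con[2]; R=rz(a)@np.array([[np.cos(th),0,-np.sin(th)],[0,1,0],[np.sin(th),0,np.cos(th)]])
    return rz(a)@np.array([-.0075,0,.079])+[con[0],con[1],0],R
D=Ro.from_euler("x",-np.pi/2).as_matrix()
def plan(p,R,p0=None,R0=None):
    q,Q,s=st()
    if p0 is not None: q,Q=p0,R0
    print("lin",(Q.T@(p-q)/.4).round(4),"rot",(Ro.from_matrix(Q.T@R).as_rotvec()/.5).round(4))
E
python3 - <<'E'
from h import *
p,R,s=st(); m=eyes.camera_model("wrist"); c=-m["R"].T@m["t"]
print("cam in tool",R.T@(c-p),"\n axes",(R.T@m["R"].T).round(3))
o,Rb=bay(); print(o)
def view(p,yaw):
    Rt=rz(yaw)@D; mm=dict(intrinsics=m["intrinsics"]); Rc=R.T@m["R"].T; Rw=Rt@Rc; cc=p+Rt@(R.T@(c-p_0)); mm["R"]=Rw.T; mm["t"]=-Rw.T@cc; return mm
p_0=p
for dx in (-.06,-.1,-.14):
  for z in (.25,.3):
    t=np.array([o[0],o[1],0])+rz(.18)@[dx,0,0]; t[2]=z
    print(dx,z,t,proj(view(t,.1833),np.array([o+Rb@[x,y,0] for x in(-.045,.045) for y in (-.065,.065)])).round(0).tolist())
    plan(t,rz(.1833)@D)
E
```

```text
cam in tool [-0.07615692 -0.14266794  0.00063441] 
 axes [[-0.     0.955  0.296]
 [ 0.001 -0.296  0.955]
 [ 1.     0.    -0.001]]
[0.49692564 0.17193294 0.079     ]
-0.06 0.25 [0.43789502 0.16119116 0.25      ] [[265.0, 198.0], [373.0, 198.0], [261.0, 275.0], [376.0, 275.0]]
lin [ 0.9396 -0.0474 -0.6829] rot [ 0.0021 -0.9303 -0.001 ]
-0.06 0.3 [0.43789502 0.16119116 0.3       ] [[271.0, 188.0], [366.0, 188.0], [269.0, 255.0], [369.0, 255.0]]
lin [ 0.9396 -0.1724 -0.6831] rot [ 0.0021 -0.9303 -0.001 ]
-0.1 0.25 [0.39854127 0.15402998 0.25      ] [[266.0, 229.0], [371.0, 229.0], [263.0, 305.0], [374.0, 305.0]]
lin [ 0.8501 -0.0473 -0.7275] rot [ 0.0021 -0.9303 -0.001 ]
-0.1 0.3 [0.39854127 0.15402998 0.3       ] [[273.0, 216.0], [365.0, 216.0], [270.0, 282.0], [367.0, 282.0]]
lin [ 0.85   -0.1723 -0.7276] rot [ 0.0021 -0.9303 -0.001 ]
-0.14 0.25 [0.35918753 0.1468688  0.25      ] [[268.0, 258.0], [369.0, 258.0], [265.0, 333.0], [372.0, 333.0]]
lin [ 0.7606 -0.0472 -0.7721] rot [ 0.0021 -0.9303 -0.001 ]
-0.14 0.3 [0.35918753 0.1468688  0.3       ] [[274.0, 242.0], [364.0, 242.0], [272.0, 307.0], [366.0, 307.0]]
lin [ 0.7605 -0.1722 -0.7722] rot [ 0.0021 -0.9303 -0.001 ]
```

jog_arm:
  linear:
    - [0.94,0,-0.683]
    - [0.94,0,-0.683]
    - [0.94,0,-0.683]
    - [0.94,0,-0.683]
    - [0.94,0,-0.683]
    - [0.94,0,-0.683]
    - [0.94,0,-0.683]
    - [0.94,0,-0.683]
    - [0.94,0,-0.683]
    - [0.94,0,-0.683]
    - [0.94,0,-0.683]
    - [0.94,0,-0.683]
  rotation:
    - [0,-0.93,0]
    - [0,-0.93,0]
    - [0,-0.93,0]
    - [0,-0.93,0]
    - [0,-0.93,0]
    - [0,-0.93,0]
    - [0,-0.93,0]
    - [0,-0.93,0]
    - [0,-0.93,0]
    - [0,-0.93,0]
    - [0,-0.93,0]
    - [0,-0.93,0]
  fingers: [1,1,1,1,1,1,1,1,1,1,1,1]

```text
clock: 1.15
tool_pos: [0.44, 0.1582, 0.2311]
tcp_rot: [-1.571, -0.0, 0.181]
ft_force: [1.2, 0.3, 0.5]
width: 0.0855
```

jog_arm:
  linear:
    - [0,0,0]
    - [0,0,0]
    - [0,0,0]
  rotation:
    - [0,0,0]
    - [0,0,0]
    - [0,0,0]
  fingers: [1,1,1]

```text
clock: 1.4
tool_pos: [0.4376, 0.1617, 0.2312]
tcp_rot: [-1.571, 0.001, 0.183]
ft_force: [0.8, -0.2, 0.5]
width: 0.0858
```

Run:
```python
from h import *
import cv2
m=eyes.camera_model("wrist"); im=eyes.get_image("wrist"); cv2.imwrite("pics/w1.png",im); np.savez("w1.npz",**m)
p,R,s=st(); print(s["clock"],p,s["tcp_rot"],s["ft_force"])
cv2.imwrite("pics/w1c.png",cv2.resize(im[160:310,230:410],None,fx=4,fy=4,interpolation=cv2.INTER_CUBIC))
```

```text
1.45 [0.43744797 0.16202718 0.23129683] [-1.57057998e+00  3.66953302e-04  1.84236002e-01] [ 0.13979737  0.19188419 -0.85710524]
```

View pics/w1.png

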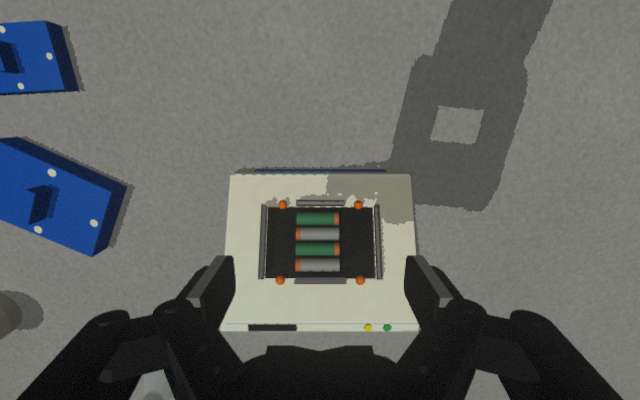

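View pics/w1c.png

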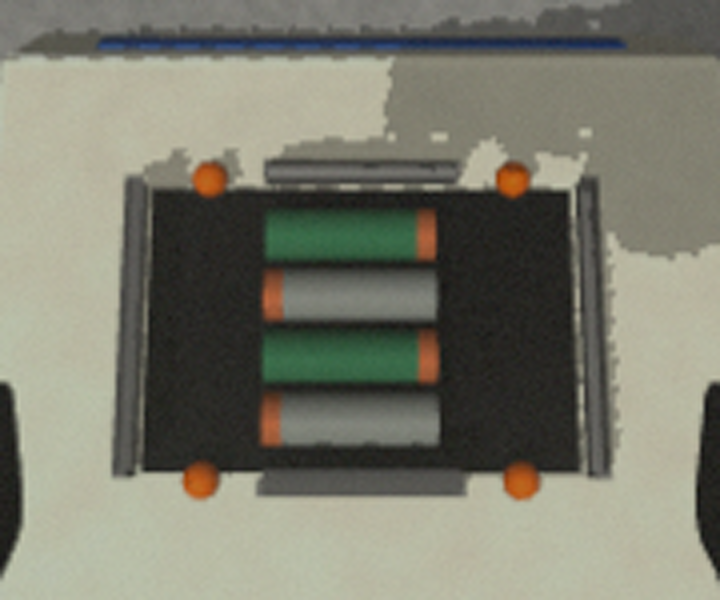

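Run:
```python
from h import *
m=dict(np.load("w1.npz")); 
w=lambda x,y: uc((x,y),230,160,4,4); c1=lambda x,y: uc((x,y),160,180,6,5.7)
W=[w(209,180),w(513,180),w(200,481),w(521,481)]; sg=[(-1,-1),(-1,1),(1,-1),(1,1)]
T=[c1(533,402),c1(318,440),c1(488,222),c1(266,262)]
def res(p,cams,full=False):
    o,R=bay(p[:3]); r=[]
    for (mm,U) in cams:
        for (a,b),u in zip(sg,U): r.append(proj(mm,o+R@[a*p[3],b*p[4],p[5]])[0]-u)
    r=np.ravel(r); return r
for nm,c in [("wrist",[(m,W)]),("top",[(CAM["top"],T)]),("both",[(m,W),(CAM["top"],T)])]:
    for h in (.006,.009,.012):
        f=least_squares(lambda q:res(np.r_[q,h],c),[.5,.17,.18,.04,.042]); print(nm,h,f.x.round(4),f.cost.round(3))
o,R=bay()
print(proj(m,[o+R@[0,0,0]]))
for X in [(-.075,-.105,.04),(-.075,.105,.04),(.075,-.105,.121),(.075,.105,.121)]: print(proj(m,rz(CON[2])@np.array(X)+[CON[0],CON[1],0]))
```

```text
wrist 0.006 [0.5029 0.175  0.1825 0.0407 0.0424] 0.013
wrist 0.009 [0.5032 0.1751 0.1825 0.0403 0.042 ] 0.013
wrist 0.012 [0.5035 0.1751 0.1825 0.0399 0.0416] 0.013
top 0.006 [0.5034 0.1737 0.1874 0.0395 0.0421] 0.019
top 0.009 [0.5046 0.1735 0.1874 0.0394 0.0419] 0.019
top 0.012 [0.5057 0.1732 0.1874 0.0393 0.0418] 0.019
both 0.006 [0.503  0.1748 0.1835 0.0405 0.0423] 1.107
both 0.009 [0.5035 0.1748 0.1836 0.0402 0.042 ] 1.762
both 0.012 [0.504  0.1748 0.1837 0.0398 0.0417] 3.047
[[318.0269116  242.59765212]]
[[228.11579166 175.45609315]]
[[408.12383627 175.48105536]]
[[218.1914252  331.23191649]]
[[417.71772756 331.3027025 ]]
```

Run:
```python
from h import *
t=np.array([COV[0],COV[1],0])+rz(COV[2])@[-.06,0,0]; t[2]=.18; print(t); plan(t,rz(COV[2])@D)
```

```text
[ 0.47051911 -0.14999688  0.18      ]
lin [-0.0616  0.1281 -0.782 ] rot [-3.000e-04  9.501e-01 -8.000e-04]
```

jog_arm:
  linear:
    - [-0.0616,0.128,-0.782]
    - [-0.0616,0.128,-0.782]
    - [-0.0616,0.128,-0.782]
    - [-0.0616,0.128,-0.782]
    - [-0.0616,0.128,-0.782]
    - [-0.0616,0.128,-0.782]
    - [-0.0616,0.128,-0.782]
    - [-0.0616,0.128,-0.782]
    - [-0.0616,0.128,-0.782]
    - [-0.0616,0.128,-0.782]
    - [-0.0616,0.128,-0.782]
    - [-0.0616,0.128,-0.782]
  rotation:
    - [0,0.95,0]
    - [0,0.95,0]
    - [0,0.95,0]
    - [0,0.95,0]
    - [0,0.95,0]
    - [0,0.95,0]
    - [0,0.95,0]
    - [0,0.95,0]
    - [0,0.95,0]
    - [0,0.95,0]
    - [0,0.95,0]
    - [0,0.95,0]
  fingers: [1,1,1,1,1,1,1,1,1,1,1,1]

```text
clock: 2.45
tool_pos: [0.4709, -0.1491, 0.1805]
tcp_rot: [-1.571, -0.0, -0.29]
ft_force: [0.3, 0.6, 0.3]
width: 0.0858
```

jog_arm:
  linear:
    - [0,0,0]
    - [0,0,0]
    - [0,0,0]
  rotation:
    - [0,0,0]
    - [0,0,0]
    - [0,0,0]
  fingers: [1,1,1]

```text
clock: 2.7
tool_pos: [0.471, -0.1501, 0.1804]
tcp_rot: [-1.571, -0.0, -0.291]
ft_force: [0.3, 0.4, 0.3]
width: 0.0855
```

Run:
```python
from h import *
import cv2
m=eyes.camera_model("wrist"); im=eyes.get_image("wrist"); cv2.imwrite("pics/w2.png",im); np.savez("w2.npz",**m)
p,R,s=st(); print(s["clock"],p,s["tcp_rot"],s["ft_force"])
cv2.imwrite("pics/w2c.png",cv2.resize(im[160:310,230:410],None,fx=4,fy=4,interpolation=cv2.INTER_CUBIC))
```

```text
2.75 [ 0.47094052 -0.15025857  0.18029765] [-1.57085698e+00 -2.68245440e-04 -2.90998960e-01] [-0.57169595 -0.40187724  0.18589658]
```

View pics/w2c.png

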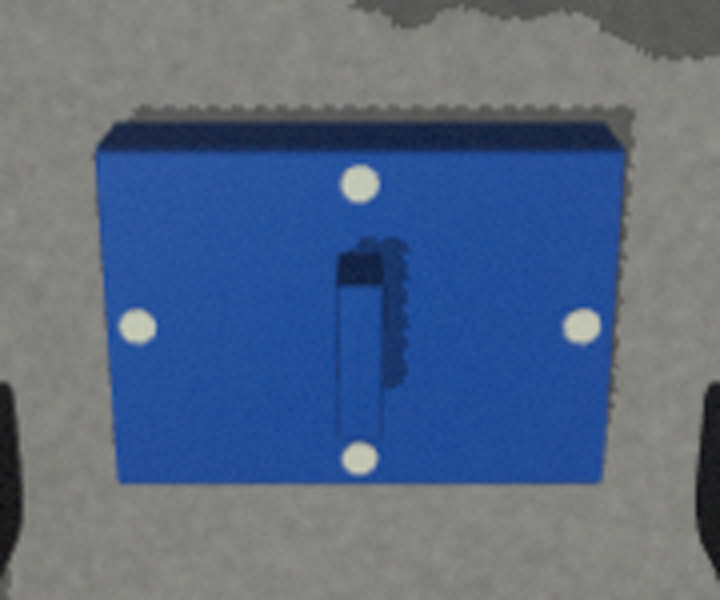

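Run:
```python
from h import *
m=dict(np.load("w2.npz")); w=lambda x,y: uc((x,y),230,160,4,4)
P={k:ray_z(m,w(*v),.03) for k,v in dict(px=(360,459),nx=(360,184),py=(582,326.5),ny=(137,327)).items()}
# centre: fit pose
def res(q):
    X=[(.041,0),(-.041,0),(0,.061),(0,-.061)]
    return np.ravel([proj(m,rz(q[2])@[a,b,0]+[q[0],q[1],q[3]])[0]-w(*u) for (a,b),u in zip(X,[(360,459),(360,184),(582,326.5),(137,327)])])
f=least_squares(res,[*COV,.03]); print(f.x,f.cost); print(res(f.x).round(2))
f3=least_squares(lambda q:res(np.r_[q,.03]),COV); print(f3.x,f3.cost)
p,R,s=st()
for c in (f3.x,COV):
  for z in (.10,.033): t=np.array([c[0],c[1],z]); plan(t,rz(c[2])@D)
```

```text
[ 0.52619716 -0.16588881 -0.28949784  0.03072906] 0.012884164543206227
[-0.04 -0.03 -0.1   0.03  0.09  0.03  0.05 -0.03]
[ 0.52650434 -0.16598056 -0.28949788] 0.03921391423769507
lin [0.1443 0.2008 0.0022] rot [ 0.0001 -0.003   0.0005]
lin [0.1442 0.3683 0.0022] rot [ 0.0001 -0.003   0.0005]
lin [0.1487 0.2008 0.0004] rot [ 0.0001 -0.0004  0.0005]
lin [0.1487 0.3683 0.0004] rot [ 0.0001 -0.0004  0.0005]
```

jog_arm:
  linear:
    - [0.1442,0.0,0.002]
    - [0.1442,0.1,0.002]
    - [0.1442,0.2,0.002]
    - [0.1442,0.3,0.002]
    - [0.1442,0.33,0.002]
    - [0.1442,0.35,0.002]
    - [0.1442,0.36,0.002]
    - [0.1442,0.368,0.002]
    - [0.1442,0.368,0.002]
    - [0.1442,0.368,0.002]
    - [0.1442,0.368,0.002]
  rotation:
    - [0,-0.003,0]
    - [0,-0.003,0]
    - [0,-0.003,0]
    - [0,-0.003,0]
    - [0,-0.003,0]
    - [0,-0.003,0]
    - [0,-0.003,0]
    - [0,-0.003,0]
    - [0,-0.003,0]
    - [0,-0.003,0]
    - [0,-0.003,0]
  fingers: [1,1,1,1,1,1,1,1,1,1,1]

```text
clock: 3.67
tool_pos: [0.5268, -0.1668, 0.034]
tcp_rot: [-1.571, -0.002, -0.29]
ft_force: [-0.1, -0.1, 0.8]
width: 0.0853
```

jog_arm:
  linear:
    - [0,0,0]
    - [0,0,0]
    - [0,0,0]
    - [0,0,0]
    - [0,0,0]
    - [0,0,0]
    - [0,0,0]
    - [0,0,0]
    - [0,0,0]
    - [0,0,0]
  rotation:
    - [0,0,0]
    - [0,0,0]
    - [0,0,0]
    - [0,0,0]
    - [0,0,0]
    - [0,0,0]
    - [0,0,0]
    - [0,0,0]
    - [0,0,0]
    - [0,0,0]
  fingers: [0,0,0,0,0,0,0,0,0,0]

```text
clock: 4.5
tool_pos: [0.5265, -0.1666, 0.0331]
tcp_rot: [-1.571, -0.0, -0.29]
ft_force: [-0.0, 1.4, 4.4]
width: 0.0105
```

Run:
```python
from h import *
import cv2
m=eyes.camera_model("wrist"); im=eyes.get_image("wrist"); cv2.imwrite("pics/w3.png",im); np.savez("w3.npz",**m)
p,R,s=st(); print(s["clock"],p,s["tcp_rot"],s["ft_force"],s["width"])
```

```text
4.55 [ 0.52647991 -0.16659505  0.03310748] [-1.57084302e+00 -3.58655334e-04 -2.90281472e-01] [-0.26537243  0.77808027  3.10365458] 0.010635916023331086
```

View pics/w3.png

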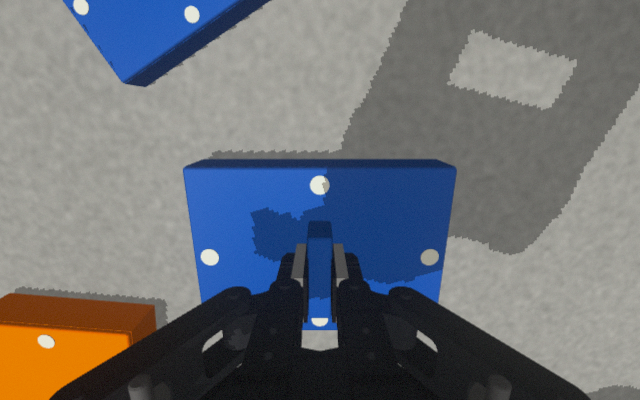

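Gripped on the rib (width 10.6 mm). In the wrist view the dots sit at nx (320,185), ny (210,257) and py (430,257). Next I measure the cover relative to the tool, then lift.

jog_arm:
  linear:
    - [0,-0.05,0]
    - [0,-0.12,0]
    - [0,-0.2,0]
    - [0,-0.3,0]
    - [0,-0.4,0]
    - [0,-0.5,0]
    - [0,-0.5,0]
    - [0,-0.5,0]
    - [0,-0.5,0]
  rotation:
    - [0,0,0]
    - [0,0,0]
    - [0,0,0]
    - [0,0,0]
    - [0,0,0]
    - [0,0,0]
    - [0,0,0]
    - [0,0,0]
    - [0,0,0]
  fingers: [0,0,0,0,0,0,0,0,0]

```text
clock: 5.3
tool_pos: [0.5258, -0.1663, 0.2316]
tcp_rot: [-1.57, 0.002, -0.29]
ft_force: [0.6, -0.1, -1.1]
width: 0.0109
```

Run:
```python
from h import *
import cv2
m=eyes.camera_model("wrist"); im=eyes.get_image("wrist"); cv2.imwrite("pics/w4.png",im); np.savez("w4.npz",**m)
p,R,s=st(); print(s["clock"],p,s["tcp_rot"],s["ft_force"],s["width"])
for n in ("w3","w4"):
    im=cv2.imread(f"pics/{n}.png"); mm=dict(np.load(n+".npz"))
    g=(im.min(2)>110).astype(np.uint8); g[:, :170]=0; g[:,470:]=0; g[:150]=0; g[310:]=0
    k,l,stt,c=cv2.connectedComponentsWithStats(g)
    print(n,[(c[i].round(1),stt[i,4]) for i in range(1,k) if 50<stt[i,4]<600])
cv2.imwrite("pics/w4c.png",cv2.resize(im[140:340,170:470],None,fx=2.6,fy=2.6,interpolation=cv2.INTER_CUBIC))
```

```text
5.35 [ 0.52571612 -0.16625028  0.23109387] [-1.57002542  0.00348603 -0.29031371] [ 0.13764682 -0.39268717 -1.46705376] 0.01050505597676777
w3 [(array([319.1, 184.7]), np.int32(309)), (array([209.2, 256.8]), np.int32(255)), (array([429.4, 256.6]), np.int32(234))]
w4 [(array([319.1, 184.7]), np.int32(302)), (array([209.3, 256.9]), np.int32(254)), (array([429.3, 256.6]), np.int32(229))]
```

View pics/w4c.png

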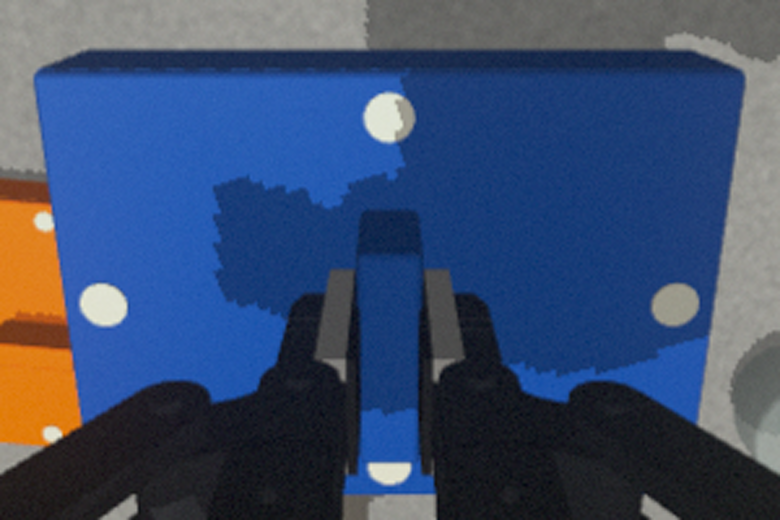

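Run:
```python
from h import *
s=monitor.get_state()
for n,q0 in (("w3",(np.array([.52648,-.166595,.033107]),[-1.570843,-.000359,-.290281])),("w4",(np.array([.525716,-.16625,.231094]),[-1.570025,.003486,-.290314]))):
    m=dict(np.load(n+".npz")); p=q0[0]; R=Ro.from_euler("xyz",q0[1]).as_matrix()@D.T
    X=[(-.041,0),(0,-.061),(0,.061)]; U=[(319.6,184.8),(209.3,256.8),(429.3,256.6)]
    # dots in 'cover-like tool' frame
    def res(q):
        return np.ravel([proj(m,p+R@(rz(q[2])@[a,b,0]+[q[0],q[1],q[3]]))[0]-u for (a,b),u in zip(X,U)])
    f=least_squares(res,[0,0,0,0]); print(n,f.x.round(5),f.cost)
    f=least_squares(lambda q:res(np.r_[q,-.003]),[0,0,0]); print(n,f.x.round(5),f.cost,res(np.r_[f.x,-.003]).round(2))
```

```text
w3 [-0.0004   0.00055  0.00043 -0.00271] 0.06323979200039095
w3 [-0.00029  0.00055  0.00043] 0.11595569118471119 [-0.23 -0.02  0.37 -0.13 -0.12  0.09]
w4 [-0.00027  0.00053  0.00051 -0.00219] 0.06798126545559653
w4 [4.0e-05 5.3e-04 5.1e-04] 0.47165289474187744 [-0.25  0.13  0.75 -0.27 -0.48 -0.03]
```

```bash
sed -i 's/^CON=np.array([^)]*)/CON=np.array([.5032,.1746,.1825])/' h.py
python3 - <<'E'
from h import *
o,Rb=bay(); print(o)
p,R,s=st(); Rt=Rb@D
half=R@Ro.from_rotvec(Ro.from_matrix(R.T@Rt).as_rotvec()*.8).as_matrix()
plan(o+Rb@[.0002,0,.15],half); plan(o+Rb@[.0002,0,.15],Rt)
print(o+Rb@[.0002,0,.15])
E
```

```text
[0.49582455 0.17323884 0.079     ]
lin [-0.4809  0.0574  0.7066] rot [ 0.1956 -0.7398 -0.8271]
lin [-0.4809  0.0574  0.7066] rot [ 0.2445 -0.9247 -1.0339]
[0.4222404  0.15965862 0.20900381]
```

jog_arm:
  linear:
    - [-0.1,0,0.08]
    - [-0.15,0,0.16]
    - [-0.2,0,0.24]
    - [-0.28,0,0.33]
    - [-0.36,0.02,0.42]
    - [-0.42,0.03,0.5]
    - [-0.46,0.05,0.58]
    - [-0.48,0.057,0.66]
    - [-0.481,0.0574,0.7066]
    - [-0.481,0.0574,0.7066]
    - [-0.481,0.0574,0.7066]
    - [-0.481,0.0574,0.7066]
  rotation:
    - [0.02,-0.08,-0.09]
    - [0.04,-0.16,-0.18]
    - [0.06,-0.24,-0.27]
    - [0.09,-0.33,-0.37]
    - [0.11,-0.42,-0.47]
    - [0.13,-0.51,-0.57]
    - [0.16,-0.6,-0.67]
    - [0.18,-0.68,-0.76]
    - [0.1956,-0.74,-0.827]
    - [0.1956,-0.74,-0.827]
    - [0.1956,-0.74,-0.827]
    - [0.1956,-0.74,-0.827]
  fingers: [0,0,0,0,0,0,0,0,0,0,0,0]

```text
clock: 6.35
tool_pos: [0.4226, 0.1589, 0.2091]
tcp_rot: [-1.551, -0.419, 0.081]
ft_force: [-0.6, -0.2, -0.7]
width: 0.0105
```

Run:
```python
from h import *
o,Rb=bay(); p,R,s=st(); print(s["clock"],p,s["tcp_rot"],s["width"]); plan(o+Rb@[.0002,0,.08],Rb@D)
```

```text
6.35 [0.42263194 0.15886285 0.20906417] [-1.55103341 -0.41941253  0.08059173] 0.010458760283812436
lin [0.017  0.1739 0.0075] rot [ 0.0532 -0.1837 -0.2064]
```

jog_arm:
  linear:
    - [0.003,0,0.002]
    - [0.006,0.04,0.003]
    - [0.012,0.09,0.005]
    - [0.017,0.14,0.0075]
    - [0.017,0.174,0.0075]
    - [0.017,0.174,0.0075]
    - [0.017,0.174,0.0075]
    - [0.017,0.174,0.0075]
  rotation:
    - [0.027,-0.09,-0.1]
    - [0.053,-0.184,-0.206]
    - [0.053,-0.184,-0.206]
    - [0.053,-0.184,-0.206]
    - [0.053,-0.184,-0.206]
    - [0.053,-0.184,-0.206]
    - [0.053,-0.184,-0.206]
    - [0.053,-0.184,-0.206]
  fingers: [0,0,0,0,0,0,0,0]

```text
clock: 7.02
tool_pos: [0.4573, 0.1659, 0.1498]
tcp_rot: [-1.571, -0.526, 0.182]
ft_force: [-0.1, -0.3, -1.4]
width: 0.0107
```

Run:
```python
from h import *
import cv2
o,Rb=bay(); p,R,s=st(); print(s["clock"],p,s["tcp_rot"],s["width"],s["ft_force"]); print("in bay",Rb.T@(p-o)); plan(o+Rb@[.0002,0,.08],Rb@D)
for n in ("wrist","scene","top"):
    im=eyes.get_image(n); cv2.imwrite(f"pics/{n}5.png",im)
t=cv2.imread("pics/top5.png");s=cv2.imread("pics/scene5.png")
a=np.hstack([cv2.resize(t[180:285,160:290],(400,323)),cv2.resize(s[120:225,350:480],(400,323))]);cv2.imwrite("pics/m5.png",a)
```

```text
7.0167 [0.45726565 0.16585734 0.14984581] [-1.57112079 -0.52620622  0.18210382] 0.010732473386033043 [-0.06917799 -0.26795579 -1.41665249]
in bay [ 0.00142429 -0.00026091  0.08098338]
lin [-0.0031  0.0025  0.0007] rot [ 0.001  -0.0007  0.0052]
```

View pics/wrist5.png

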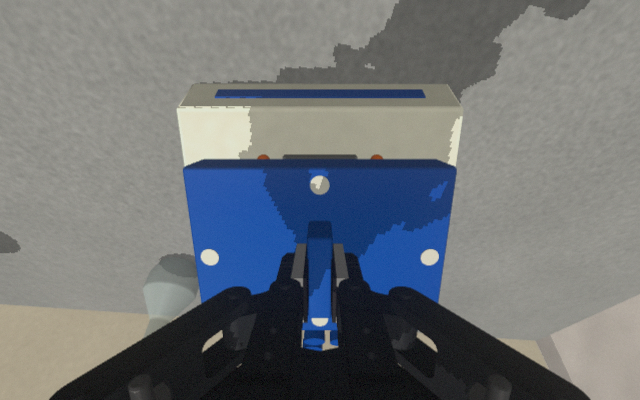

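View pics/m5.png

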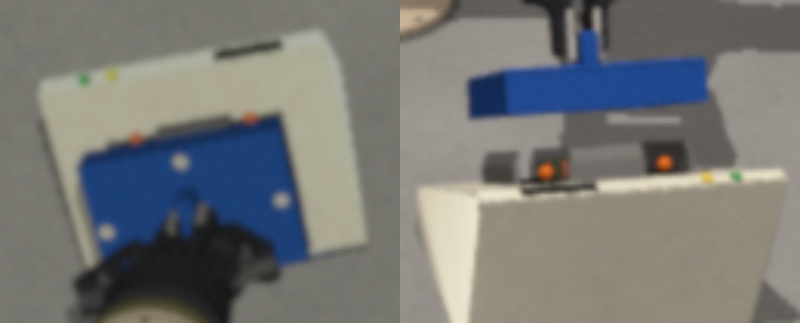

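jog_arm:
  linear:
    - [-0.003,0.01,0.0005]
    - [-0.003,0.02,0.0005]
    - [-0.003,0.03,0.0005]
    - [-0.003,0.04,0.0005]
    - [-0.003,0.05,0.0005]
    - [-0.003,0.06,0.0005]
    - [-0.003,0.07,0.0005]
    - [-0.003,0.077,0.0005]
    - [-0.003,0.084,0.0005]
    - [-0.003,0.09,0.0005]
    - [-0.003,0.09,0.0005]
    - [-0.003,0.09,0.0005]
  rotation:
    - [0,0,0.005]
    - [0,0,0.005]
    - [0,0,0.005]
    - [0,0,0.005]
    - [0,0,0.005]
    - [0,0,0.005]
    - [0,0,0.005]
    - [0,0,0.005]
    - [0,0,0.005]
    - [0,0,0.005]
    - [0,0,0.005]
    - [0,0,0.005]
  fingers: [0,0,0,0,0,0,0,0,0,0,0,0]

```text
clock: 8.17
tool_pos: [0.4738, 0.1698, 0.1175]
tcp_rot: [-1.571, -0.523, 0.183]
ft_force: [-0.7, -0.7, -0.8]
width: 0.0107
```

```bash
cat >> h.py <<'E'
def rep():
    o,Rb=bay(); p,R,s=st(); print(s["clock"],"bay pos",(Rb.T@(p-o)).round(4),"F",(Rb.T@s["ft_force"]).round(1),"M",(Rb.T@s["torque"]).round(2),"w",s["width"].round(4)); print("tilt",(Ro.from_matrix((Rb@D).T@R).as_rotvec()).round(4))
E
python3 - <<'E'
from h import *
import cv2
rep()
for n in ("wrist","scene"):
    im=eyes.get_image(n); cv2.imwrite(f"pics/{n}6.png",im)
w=cv2.imread("pics/wrist6.png");s=cv2.imread("pics/scene6.png")
cv2.imwrite("pics/m6.png",np.hstack([cv2.resize(w[60:280,150:490],(400,260)),cv2.resize(s[140:225,350:480],(400,260))]))
E
```

```text
Traceback (most recent call last):
  File "h.py", line 27, in rep
    o,Rb=bay(); p,R,s=st(); print(s["clock"],"bay pos",(Rb.T@(p-o)).round(4),"F",(Rb.T@s["ft_force"]).round(1),"M",(Rb.T@s["torque"]).round(2),"w",s["width"].round(4)); print("tilt",(Ro.from_matrix((Rb@D).T@R).as_rotvec()).round(4))
                                                                                                                                                   ^^^^^^^^^^^^^^^^
AttributeError: 'float' object has no attribute 'round'
```

```bash
sed -i 's/s\["width"\].round(4)/s["width"]/' h.py
python3 - <<'E'
from h import *
import cv2
rep()
for n in ("wrist","scene"):
    im=eyes.get_image(n); cv2.imwrite(f"pics/{n}6.png",im)
w=cv2.imread("pics/wrist6.png");s=cv2.imread("pics/scene6.png")
cv2.imwrite("pics/m6.png",np.hstack([cv2.resize(w[60:280,150:490],(400,260)),cv2.resize(s[140:225,350:480],(400,260))]))
E
```

```text
8.1667 bay pos [0.     0.0006 0.0445] F [-1.2 -0.5 -0.3] M [-0.    0.33 -0.01] w 0.010749739886279265
tilt [ 0.0002 -0.0006  0.0002]
```

View pics/m6.png

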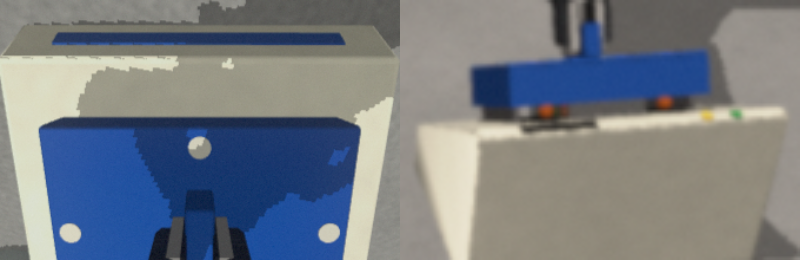

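jog_arm:
  linear:
    - [0,0.004,-0.001]
    - [0,0.008,-0.001]
    - [0,0.012,-0.001]
    - [0,0.016,-0.001]
    - [0,0.019,-0.001]
    - [0,0.022,-0.001]
    - [0,0.024,-0.001]
    - [0,0.026,-0.001]
    - [0,0.026,-0.001]
  rotation:
    - [0,0,0]
    - [0,0,0]
    - [0,0,0]
    - [0,0,0]
    - [0,0,0]
    - [0,0,0]
    - [0,0,0]
    - [0,0,0]
    - [0,0,0]
  fingers: [0,0,0,0,0,0,0,0,0]

```text
clock: 9.02
tool_pos: [0.479, 0.1703, 0.108]
tcp_rot: [-1.571, -0.522, 0.183]
ft_force: [4.5, 1.3, -10.7]
width: 0.0103
```

```bash
python3 -c "
from h import *
rep()"
```

```text
9.0167 bay pos [-0.0003  0.0002  0.0336] F [ -1.3   0.4 -11.6] M [0.08 0.46 0.01] w 0.010325408281449308
tilt [ 0.0002 -0.0005  0.0012]
```

jog_arm:
  linear:
    - [0,0.002,0]
    - [0,0.004,0]
    - [0,0.006,0]
    - [0,0.006,0]
  rotation:
    - [0,0,0]
    - [0,0,0]
    - [0,0,0]
    - [0,0,0]
  fingers: [0,0,0,0]

```text
clock: 9.35
tool_pos: [0.4795, 0.1704, 0.1073]
tcp_rot: [-1.571, -0.524, 0.184]
ft_force: [-12.0, -4.3, 12.0]
width: 0.0107
```

Run:
```python
from h import *
import cv2
rep()
for n in ("wrist","scene"):
    im=eyes.get_image(n); cv2.imwrite(f"pics/{n}7.png",im)
w=cv2.imread("pics/wrist7.png");s=cv2.imread("pics/scene7.png")
cv2.imwrite("pics/m7.png",np.hstack([cv2.resize(w[60:280,150:490],(400,260)),cv2.resize(s[140:225,350:480],(400,260))]))
```

```text
9.35 bay pos [-0.0002  0.0002  0.0327] F [-4.9 -2.1 16.6] M [-0.48  0.95 -0.01] w 0.01070583256994775
tilt [ 0.     -0.0011 -0.0005]
```

View pics/m7.png

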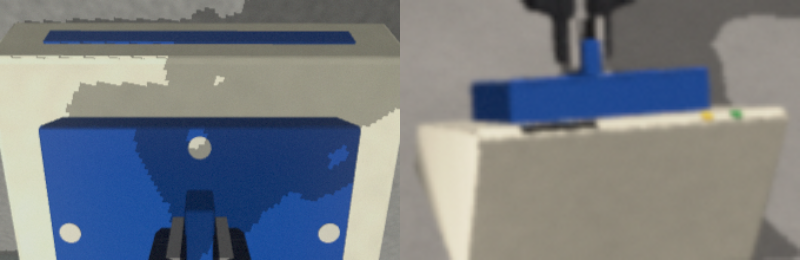

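jog_arm:
  linear:
    - [0,0.001,0]
    - [0,0.002,0]
    - [0,0.002,0]
    - [0,-0.001,0]
    - [0,-0.004,0]
    - [0,-0.004,0]
    - [0,-0.004,0]
    - [0,-0.004,0]
    - [0,-0.004,0]
    - [0,-0.004,0]
    - [0,-0.004,0]
  rotation:
    - [0,0,0]
    - [0,0,0]
    - [0,0,0]
    - [0,0,0]
    - [0,0,0]
    - [0,0,0]
    - [0,0,0]
    - [0,0,0]
    - [0,0,0]
    - [0,0,0]
    - [0,0,0]
  fingers: [0,0,0,0,0,0.4,0.6,1,1,1,1]

```text
clock: 10.37
tool_pos: [0.4795, 0.1704, 0.108]
tcp_rot: [-1.571, -0.524, 0.183]
ft_force: [-0.4, -0.5, -0.6]
width: 0.0816
```

jog_arm:
  linear:
    - [0,0,0]
    - [0,0,0]
    - [0,0,0]
    - [0,-0.04,0]
    - [0,-0.1,0]
    - [0,-0.2,0]
    - [0,-0.25,0]
    - [0,-0.25,0]
    - [0,-0.25,0]
    - [0,-0.25,0]
  rotation:
    - [0,0,0]
    - [0,0,0]
    - [0,0,0]
    - [0,0,0]
    - [0,0,0]
    - [0,0,0]
    - [0,0,0]
    - [0,0,0]
    - [0,0,0]
    - [0,0,0]
  fingers: [1,1,1,1,1,1,1,1,1,1]

```text
clock: 11.2
tool_pos: [0.4303, 0.1613, 0.1937]
tcp_rot: [-1.571, -0.523, 0.183]
ft_force: [-0.2, 0.5, -0.3]
width: 0.0854
```

Run:
```python
from h import *
import cv2
rep()
m=eyes.camera_model("wrist"); np.savez("w8.npz",**m)
for n in ("wrist","scene","top"):
    im=eyes.get_image(n); cv2.imwrite(f"pics/{n}8.png",im)
t=cv2.imread("pics/top8.png");s=cv2.imread("pics/scene8.png")
cv2.imwrite("pics/m8.png",np.hstack([cv2.resize(t[180:285,160:290],(400,323)),cv2.resize(s[140:235,350:480],(400,323))]))
```

```text
11.2 bay pos [-3.000e-04  1.000e-04  1.326e-01] F [-0.2  0.5 -0.2] M [ 0.01  0.25 -0.01] w 0.08535668530769715
tilt [ 0.0001 -0.0005  0.001 ]
```

View pics/m8.png

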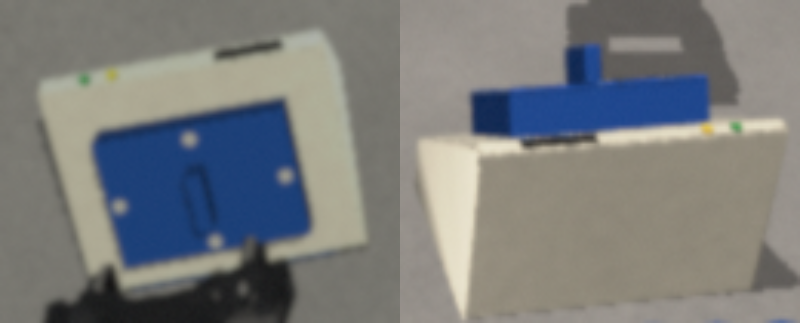

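View pics/wrist8.png

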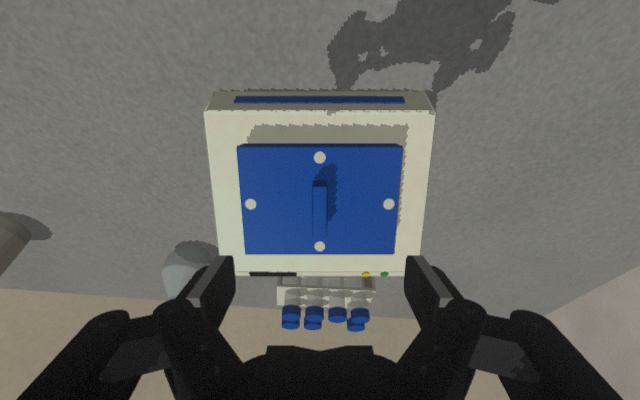

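The cover looks flush. Wrist-view dots are at (320,157), (251,204), (389,204) and (320,246). I'll check the height and tilt numerically.

Run:
```python
from h import *
import cv2
o,Rb=bay(); X=np.array([(-.041,0,0),(0,-.061,0),(0,.061,0),(.041,0,0)])
def dots(im,x0,x1,y0,y1,th):
    g=(im[y0:y1,x0:x1].min(2).astype(float)); b=(g>th).astype(np.uint8); k,l,s,c=cv2.connectedComponentsWithStats(b); out=[]
    for i in range(1,k):
        if 5<s[i,4]<300 and s[i,0]>0 and s[i,1]>0 and s[i,0]+s[i,2]<x1-x0 and s[i,1]+s[i,3]<y1-y0: out.append(c[i]+[x0,y0])
    return np.array(out)
w=cv2.imread("pics/wrist8.png"); m=dict(np.load("w8.npz"))
dw=dots(w,244,396,148,253,120); print(dw.round(1))
t=cv2.imread("pics/top8.png"); dt=dots(t,193,262,213,266,110); print(dt.round(1))
def match(mm,D_):
    pr=proj(mm,[o+Rb@(x+[0,0,.03]) for x in X]); return [D_[np.argmin(np.linalg.norm(D_-q,axis=1))] for q in pr]
for nm,cams in (("w",[(m,match(m,dw))]),("t",[(CAM["top"],match(CAM["top"],dt))])):
    def res(q):
        R=Ro.from_rotvec(q[3:]).as_matrix()
        return np.ravel([proj(mm,o+Rb@(R@x+q[:3]))[0]-u for mm,U in cams for x,u in zip(X,U)])
    f=least_squares(res,[0,0,.03,0,0,0],x_scale=.01); print(nm,f.x.round(4),f.cost.round(3),[ (Ro.from_rotvec(f.x[3:]).as_matrix()@x+f.x[:3])[2].round(4) for x in X])
```

```text
[[319.3 157. ]
 [250.2 203.5]
 [388.3 203.6]
 [319.4 245.9]]
[[221.  224.8]
 [252.4 236.6]
 [198.4 246.6]
 [229.6 258.4]]
w [-0.0005  0.0009  0.03   -0.0012  0.0016  0.0007] 0.013 [np.float64(0.03), np.float64(0.03), np.float64(0.0299), np.float64(0.0299)]
t [ 0.0019 -0.0016  0.0323 -0.0199  0.0161  0.008 ] 0.022 [np.float64(0.0329), np.float64(0.0335), np.float64(0.0311), np.float64(0.0316)]
```

```bash
python3 -c "
from station import bot
print(bot.finish_job())"
```

```text
the job is handed in; nothing more can be done
None
```

I gripped the large blue cover by its rib, set it over the bay rim without dropping it, and pressed it along the bay's normal until it snapped home. I then let go, backed the arm about 100 mm clear, and handed in at about 11.4 s; no verdict was reported.

- **Click:** at the end of the stroke the force on the tool jumped from being pulled down by about 12 N to bearing on the face at about 17 N, with the tool height matching the foot on the face.
- **Wrist camera, after release:** all four dots were at 29.9–30.0 mm over the face, the centre was within about 1 mm of the bay's centre, and the tilt was about 0.002 rad.
- **Top camera (disagrees):** it put the dots at 31.1–33.5 mm, two of them above the 32.5 mm limit, with the centre about 2.5 mm off and the tilt about 0.026 rad. I trusted the wrist reading because the top view's dots are much coarser and it was already 1–2 mm off the wrist camera before the placing.
- **Bystanders:** the flask, bottle and rack were never near the arm's path. I did not measure their final positions.

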